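# Dial open the puzzle maker's lockbox

### The job

Open the wooden lockbox. By the peg on the dial, turn the dial anticlockwise past the red mark once and stop when red comes to the white index for the second time; then turn it clockwise past the blue mark once and stop when blue comes to the index for the second time; then turn it slowly anticlockwise again, less than a full turn, until you feel the lock catch and the lid springs out a little, without forcing the dial against the catch. Then slide the lid all the way open, leave it open, and leave the other things on the bench alone.

Things in the scene. Friction and masses are not known exactly. Their poses are not given: they have to be found in the camera images.
- lockbox: Dark wooden box fixed to the bench, 160 mm wide (x), 340 mm long (y from -85 to +255 mm), 90 mm high. Origin on the bench directly under the dial's axis; z up. The lid slides along +y. On top an aluminium dial disc, 124 mm diameter, its face 102 mm above the bench, with black ticks every 15 degrees and a red and a blue mark.
- dial_axis (a point): Point on the dial's axis, 2 mm above the dial's face, inside a low dark hub (24 mm across, 8 mm tall). Axes as the lockbox.
- index (a point): Inner tip of the white index mark on the box top, at the dial's rim on the lockbox's +x side. Axes as the lockbox. Should the lock not catch within 3.7 rad after blue, a number was missed: dial all again, beginning with two anticlockwise turns and on to red.
- dial (a joint): Dial angle in rad, counted on over whole turns, growing anticlockwise seen from above. Red is at the index at 2.094, 8.378, ..; blue at 1.047, 7.330, .. (every 6.283). It starts between -1.2 and 1.2, so the second meeting with red is at 8.378, and the second with blue, going back, at 1.047. Stop within 7 degrees of each. Friction 0.06 to 0.15 N m.
- peg (a point): On the axis of the pale wooden peg standing on the dial, 38 mm from the dial's axis, 128 mm above the bench: a sleeve of 18 mm diameter, 106 to 148 mm above the bench, turning freely on its own axis, so the hand need not turn as it leads the peg round. Its angle about the dial's axis, from the lockbox's +x, is 0.785 rad plus the dial's angle.
- lid (a joint): How far the pale wooden sliding lid is open, m: 0 shut, 0.070 fully open against its stop. A spring pushes it out with about 4 N when shut; sliding it needs under 6 N and it stays where it is left.
- lid_knob (a point): Point on the axis of the upright brass post on the lid, 115 mm above the bench; the post has 18 mm diameter and reaches from the lid's top (91 mm above the bench) to 131 mm. 126 mm from the dial's axis (lockbox +y) when shut. Moves with the lid.
- mallet: Small loose hammer lying on the bench beside the box. Not to be disturbed.
- jar: Loose closed jar, 56 mm wide and 85 mm tall, origin at its foot. Not to be disturbed.
- arch: Loose wooden toy archway, 30 x 70 mm and 70 mm tall, origin at its foot. Not to be disturbed.
- cam: Slotted steel ring under the dial, hidden in the box, turning with it; origin under the dial's axis. The third position has no mark and differs each time: 1.2 to 3.5 rad anticlockwise of the second blue the lid's latch pin drops into its slot, the lid springs out 10 to 40 mm, the dial stops hard within 0.2 rad more. It bends above 25 N (dial forced against the catch, or lid forced while locked).

How it is judged (in metres and radians):
On the way:
1. the combination has been dialed: the latch drops in and the lid springs out (value of joint lid above 0.006 m), for 0.1 s.
At the end, for the whole second after the job is handed in: the lid is at least 62 mm open (of 70 mm) and at rest (value of joint lid above 0.062 m and velocity of joint lid between -0.01 and 0.01 m/s); the robot touches nothing.
It fails at once if the lock's cam is loaded with more than 25 N (the dial forced against the catch, or the lid forced while locked) (contact force between cam and anything else above 25 N).
It fails at once if a bystander is moved by more than 20 mm (distance of any of mallet, jar, arch from where it was at the start of the episode above 0.02 m).
It also fails if it takes over 72 s, if anything falls off the work surface, if the arm or the gripper's body presses on something with over 40 N, if the wrist force passes 120 N, or if a joint passes its speed limit or range.

### The arm

A 6-joint arm with a two-finger parallel gripper is mounted at the origin on the work surface. World frame = base frame: x ahead of the robot, y to its left, z up, the work surface at z = 0. Lengths are in mm, angles in rad, forces in N, time in s.
With the tool pointing down it reaches from about 350 to 775 mm from the base axis. Payload 7.3 kg.
Tool frame: the origin (TCP) lies midway between the tips of the shut fingers; the grasp point (between the pads) lies 19 mm behind it; z points along the fingers, y is the line along which they close (so a half turn about z gives the same grasp; the last joint's range is limited). The gripper opens to 92 mm and grips with 3 to 60 N. Pads are 19 mm wide; open, the fingers measure 130 mm over their backs; the gripper's body (75 mm by 190 mm) begins 47 mm behind the grasp point.
Start: joints at [-0.146, 0.342, 1.524, -0, 1.275, -0.146], TCP at [525.019, 0.019, 226.741] pointing down, gripper open.
Joint ranges: [-2.53, 2.53], [-0.77, 2.02], [0.04, 2.7], [-1, 4.14], [0.28, 2.66], [-3.11, 3.11]. Speed limits (rad/s): [2.57, 2.57, 3.14, 3.14, 3.14, 3.14].

### API

Orientations are given as [roll, pitch, yaw] about the fixed x, y, z axes, in that order (R = Rz(yaw) Ry(pitch) Rx(roll)).
In Python, from plant import bot gives the robot as it stands. The module is installed in compiled form; this text tells all that it offers.
- The arm moves only by the shell command python3 -m crank 'ROWS' [OPENING]. ROWS is JSON, a list of rows, each a list of 6 numbers: the shift along the tool's x, y, z in m, then the turn, a rotation vector about the tool's x, y, z in rad. In form: [[dx, dy, dz, wx, wy, wz], ...]. A call has 1 to 5 rows; each row shifts and turns the commanded pose from where the row before left it, along the tool's axes as they then stand; what a row does not reach is not made up. A row lasts 1/8 s, in which the tool goes at most 62.5 mm and 10.7 degrees, less where a joint would pass 70% of its speed; a pose out of reach is approached as far as the arm can. A call is refused whole if a number of a shift passes 0.0625 or a number of a turn 0.188, either way. A call with a gripper value outside its range is refused whole. OPENING is the opening in per cent of the stroke, from 0 (shut) to 100 (fully open), set as the call begins (- or left out, the last holds). The fingers move at their own pace and stop on an object; the grip force is fixed at half the most. Time passes only in rows, so rows that do not move let the fingers close. It gives the time, the measured TCP pose, the force, the opening and the grip force at its end, in the units of the state.
- bot.get_obs(): the state, without advancing time (a new reading comes with each control period).
- bot.capture(name): name is "scene" or "side" or "wrist"; returns a dict with "color" (384x512x3 uint8, blue, green, red), "fov_y" (degrees; the focal length in pixels is half the picture's height over the tangent of half this angle, whatever the lens; pixels are square), "cx", "cy" (the principal point, pixels), "k1" (the pictures are not rectified: a ray, as slopes to the right and down, at radius r is drawn at 1 + k1 r^2 times it, then the intrinsics apply), "extrinsics" (4x4, takes a point from world to camera coordinates); the wrist camera has in their place "tool_from_camera" (4x4, takes a point from camera to tool coordinates, whose origin is the TCP and whose axes are the flange's). Camera axes: x right, y up, looking along -z (the intrinsics and any distortion apply to the point x, -y, -z); pixel columns grow to the right and rows downward; lengths in mm; the calibration is good to about 2 mm. A picture is of the moment at which its call begins: read the wrist's pose just before it. There is no depth.
- bot.close_job(): hands the job in; it is judged then, once.
The state is a dict: "time": time; "joint_positions": joint angles; "dq": joint speeds; "tau": joint torques, N m; "tool_pos": TCP position; "tcp_rot": TCP orientation; "contact_force": force on the tool from outside, world axes, zero at the start; "moment": the same for the moment, N m; "grip_width": finger opening in mm; "finger_force": force on a finger pad.
Only numpy, scipy, OpenCV 4.12 (cv2) and the standard library are available. Lean on these libraries where they do the work, as an engineer would, in place of code of your own. Each camera call takes 0.05 s, during which the arm holds its last target. There are 200 camera calls.

## Working session

There is one attempt and no reset: what is moved stays moved. The work goes in short steps, Python scripts to look and compute and a shell command to move; the robot and the scene stay as the last step left them, time stands still between calls to the robot, and variables do not carry over. Pictures are saved under pics/ and viewed, at most 10 in all, crops included, and the job is handed in when it is done.

```bash
mkdir -p pics; python3 - <<'E'
from plant import bot
import cv2,numpy as np
o=bot.get_obs();print({k:np.round(v,4).tolist() if not isinstance(v,dict) else v for k,v in o.items()})
ims=[]
for n in("scene","side","wrist"):
    c=bot.capture(n);np.save(f"pics/{n}0.npy",c,allow_pickle=True);cv2.imwrite(f"pics/{n}0.png",c["color"])
    print(n,{k:(np.round(v,4).tolist()) for k,v in c.items() if k!="color"})
    ims.append(c["color"])
cv2.imwrite("pics/a.png",np.vstack([cv2.resize(np.hstack(ims[:2]),(800,300)),np.hstack([cv2.resize(ims[2],(400,300)),np.zeros((300,400,3),np.uint8)])]))
E
```

```text
{'time': 0.0, 'joint_positions': [-0.146, 0.3427, 1.525, -0.0, 1.2754, -0.146], 'dq': [-0.0002, -0.0017, 0.0007, -0.0029, 0.0, 0.0004], 'tau': [0.0008, -43.1246, -24.422, 0.0718, 0.0559, -0.0001], 'tool_pos': [524.588, 0.0725, 226.0388], 'tcp_rot': [-3.1401, -0.0002, 1.5708], 'contact_force': [0.1319, -0.643, 0.4902], 'moment': [0.0031, -0.0193, 0.0726], 'finger_force': 0.0, 'grip_width': 91.7265}
scene {'fov_y': 44.947, 'cx': 268.0939, 'cy': 200.6604, 'k1': -0.04, 'extrinsics': [[-0.2613, 0.9652, 0.0059, 182.2957], [-0.7535, -0.2078, 0.6238, 334.5753], [0.6033, 0.1586, 0.7816, -1443.4278], [0.0, 0.0, 0.0, 1.0]]}
side {'fov_y': 50.5487, 'cx': 255.1064, 'cy': 184.7554, 'k1': 0.0451, 'extrinsics': [[-0.9576, -0.2883, -0.0001, 494.3833], [0.1497, -0.4976, 0.8544, -167.0608], [-0.2463, 0.8181, 0.5196, -762.8713], [0.0, 0.0, 0.0, 1.0]]}
wrist {'fov_y': 70.0032, 'cx': 260.3347, 'cy': 190.2259, 'k1': 0.0141, 'tool_from_camera': [[0.001, 0.9569, 0.2906, 79.1748], [1.0, -0.0014, 0.0013, 0.807], [0.0016, 0.2906, -0.9569, -158.735], [0.0, 0.0, 0.0, 1.0]]}
```

View pics/a.png

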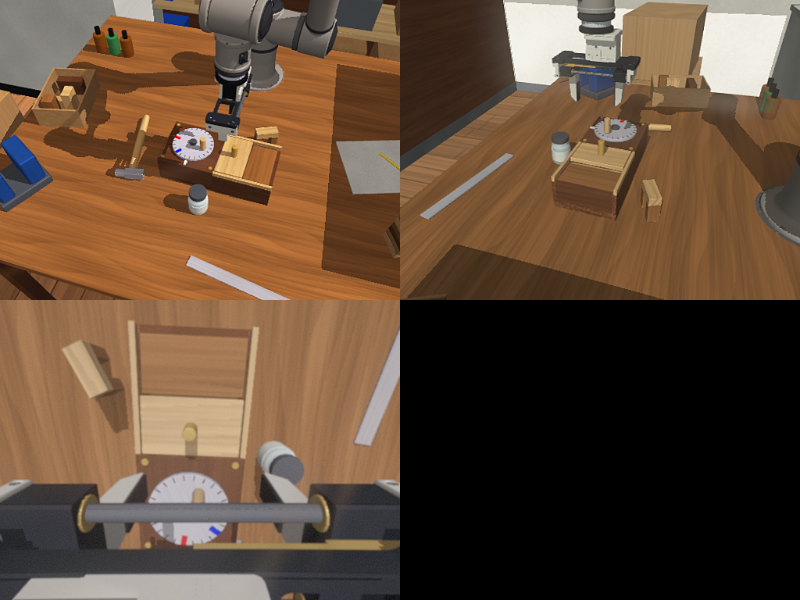

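```bash
python3 - <<'E'
import cv2,numpy as np
s=cv2.imread("pics/scene0.png");d=cv2.imread("pics/side0.png");w=cv2.imread("pics/wrist0.png")
a=cv2.resize(s[150:265,200:370],None,fx=4,fy=4,interpolation=cv2.INTER_CUBIC)
cv2.imwrite("pics/b.png",a)
b=cv2.resize(d[130:280,180:350],None,fx=4,fy=4,interpolation=cv2.INTER_CUBIC)
cv2.imwrite("pics/c.png",b)
cv2.imwrite("pics/d.png",cv2.resize(w[130:330,150:400],None,fx=3,fy=3,interpolation=cv2.INTER_CUBIC))
E
```

```text
(no output)
```

View pics/b.png

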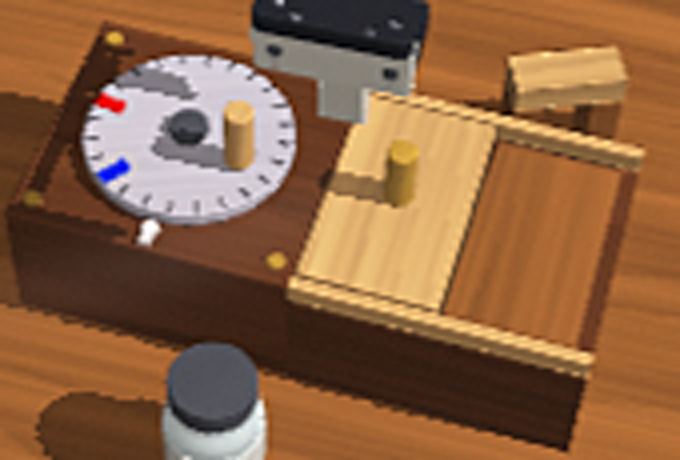

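View pics/c.png

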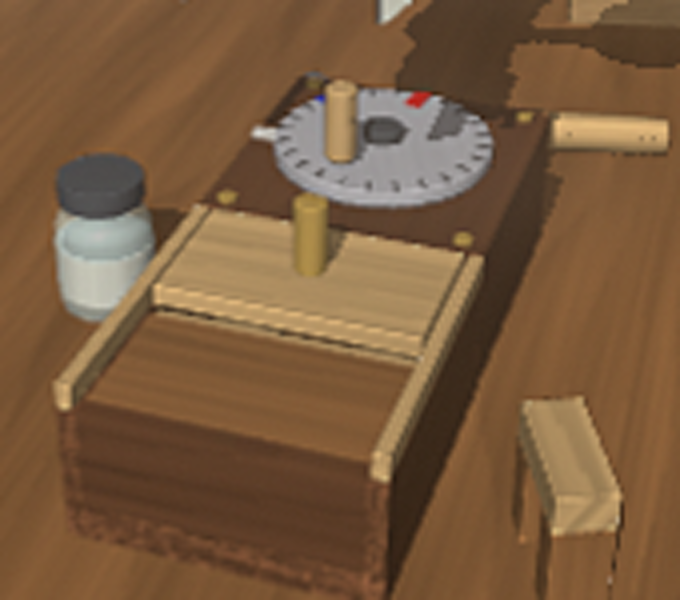

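View pics/d.png

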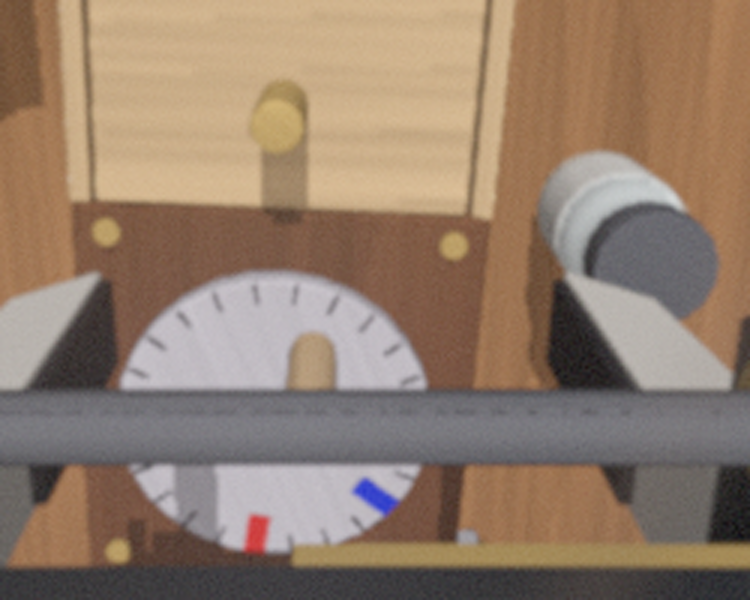

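```bash
cat > h.py <<'E'
import cv2,numpy as np
from scipy.spatial.transform import Rotation as Rr
def intr(c):
    f=c["color"].shape[0]/2/np.tan(np.radians(c["fov_y"])/2)
    return np.array([[f,0,c["cx"]],[0,f,c["cy"]],[0,0,1]]),np.array([c["k1"],0,0,0,0])
F=np.diag([1,-1,-1.])
def ray(c,px,E=None):
    E=c["extrinsics"] if E is None else E
    K,D=intr(c);u=cv2.undistortPoints(np.array([[px]],float),K,D)[0,0]
    R=E[:3,:3];d=R.T@F@np.array([u[0],u[1],1]);return -R.T@E[:3,3],d/np.linalg.norm(d)
def tri(rays):
    A=0;b=0
    for o,d in rays:
        P=np.eye(3)-np.outer(d,d);A=A+P;b=b+P@o
    x=np.linalg.solve(A,b);return x,[float(np.linalg.norm((np.eye(3)-np.outer(d,d))@(x-o))) for o,d in rays]
def atz(r,z):
    o,d=r;return o+d*(z-o[2])/d[2]
def proj(c,p,E=None):
    E=c["extrinsics"] if E is None else E
    K,D=intr(c);q=F@(E[:3,:3]@np.asarray(p,float)+E[:3,3])
    return cv2.projectPoints(q.reshape(1,1,3),np.zeros(3),np.zeros(3),K,D)[0].ravel()
def wristE(c,o):
    T=np.eye(4);T[:3,:3]=Rr.from_euler('xyz',o["tcp_rot"]).as_matrix();T[:3,3]=o["tool_pos"]
    return np.linalg.inv(T@c["tool_from_camera"])
E
python3 - <<'E'
from h import *
s=np.load("pics/scene0.npy",allow_pickle=True).item();d=np.load("pics/side0.npy",allow_pickle=True).item()
P={"hub":((188,118),(383,125)),"pegtop":((239,107),(341,88)),"pegfoot":((239,162),(341,157)),"knobtop":((403,148),(310,201)),"index":((152,222),(275,133)),
"c--":((115,38),(525,118)),"c++":((278,260),(227,197)),"c+-":((33,198),(313,78)),"jartop":((212,372),(100,172)),"archtop":((567,65),(570,450))}
for k,(a,b) in P.items():
    r=[ray(s,np.array(a)/4+[200-.375,150-.375]),ray(d,np.array(b)/4+[180-.375,130-.375])]
    x,e=tri(r);print(k,x.round(1),np.round(e,1))
E
```

```text
hub [ 499.6 -105.3  110.3] [1. 1.]
pegtop [515.1 -70.1 147.9] [0.6 0.6]
pegfoot [516.1 -70.8 103.8] [1.1 1.1]
knobtop [505.4  21.7 131.1] [0.2 0.2]
index [ 564.8 -107.6   93.4] [0.3 0.3]
c-- [ 430.7 -174.    89.8] [0. 0.]
c++ [569.2 -33.2  91. ] [0.5 0.5]
c+- [ 564.3 -179.5   93.4] [1.5 1.5]
jartop [648.8 -47.7  86.6] [0.7 0.7]
archtop [359.9  97.9  68.9] [0.8 0.8]
```

```bash
python3 -m crank '[[-0.035,-0.005,0,0,0,0],[-0.0354,-0.0045,0,0,0,0],[0,0,0.03,0,0,0],[0,0,0.03,0,0,0],[0,0,0,0,0,0]]' 60
python3 -m crank '[[0,0,0.025,0,0,0],[0,0,0.025,0,0,0],[0,0,0,0,0,0],[0,0,0,0,0,0]]' 50
python3 - <<'E'
from h import *
from plant import bot
o=bot.get_obs();print(o["tool_pos"],o["contact_force"],o["grip_width"])
c=bot.capture("side");cv2.imwrite("pics/e.png",cv2.resize(c["color"][80:230,180:350],None,fx=3,fy=3))
d=bot.capture("scene");cv2.imwrite("pics/e2.png",np.hstack([cv2.resize(c["color"][100:200,200:325],(400,320)),cv2.resize(d["color"][130:230,200:325],(400,320))]))
E
```

```text
time: 0.78
tool_pos: [514.0, -70.1, 164.8]
tcp_rot: [-3.137, -0.001, 1.571]
contact_force: [0.5, 0.5, -0.0]
grip_width: 55.2
finger_force: 0.0
time: 1.27
tool_pos: [516.5, -70.6, 118.3]
tcp_rot: [3.139, 0.001, 1.571]
contact_force: [-1.1, -0.4, -0.1]
grip_width: 45.9
finger_force: 0.0
[516.48130288 -70.56117472 118.28252877] [-1.12090402 -0.40415901 -0.09887903] 45.90954130934731
```

View pics/e2.png

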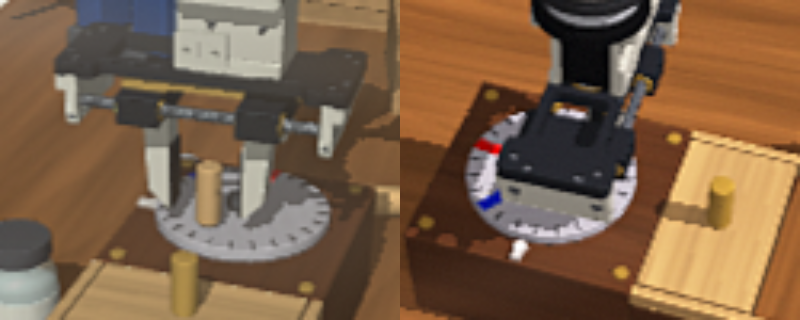

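```bash
python3 -m crank '[[0,0,0.001,0,0,0],[0,0,0,0,0,0],[0,0,0,0,0,0],[0,0,0,0,0,0],[0,0,0,0,0,0]]' 0
python3 -m crank '[[0,0,0,0,0,0],[0,0,0,0,0,0]]' 
python3 - <<'E'
import numpy as np
for s in (15,20):
  a=np.radians(np.arange(102.6,102.6+361,s));print(s)
  for i in range(len(a)-1): print(round(np.degrees(a[i]),1),[round(38*(np.sin(a[i+1])-np.sin(a[i])),1),round(38*(np.cos(a[i+1])-np.cos(a[i])),1)])
E
```

```text
time: 2.0
tool_pos: [516.0, -70.4, 115.9]
tcp_rot: [3.141, 0.0, 1.571]
contact_force: [1.9, 0.1, -0.4]
grip_width: 17.2
finger_force: 30.0
time: 2.25
tool_pos: [515.9, -70.4, 115.9]
tcp_rot: [3.141, 0.0, 1.571]
contact_force: [2.4, 0.7, 0.5]
grip_width: 17.4
finger_force: 30.0
15
102.6 [np.float64(-3.4), np.float64(-9.3)]
117.6 [np.float64(-5.7), np.float64(-8.1)]
132.6 [np.float64(-7.6), np.float64(-6.4)]
147.6 [np.float64(-9.0), np.float64(-4.2)]
162.6 [np.float64(-9.8), np.float64(-1.7)]
177.6 [np.float64(-9.9), np.float64(0.9)]
192.6 [np.float64(-9.3), np.float64(3.4)]
207.6 [np.float64(-8.1), np.float64(5.7)]
222.6 [np.float64(-6.4), np.float64(7.6)]
237.6 [np.float64(-4.2), np.float64(9.0)]
252.6 [np.float64(-1.7), np.float64(9.8)]
267.6 [np.float64(0.9), np.float64(9.9)]
282.6 [np.float64(3.4), np.float64(9.3)]
297.6 [np.float64(5.7), np.float64(8.1)]
312.6 [np.float64(7.6), np.float64(6.4)]
327.6 [np.float64(9.0), np.float64(4.2)]
342.6 [np.float64(9.8), np.float64(1.7)]
357.6 [np.float64(9.9), np.float64(-0.9)]
372.6 [np.float64(9.3), np.float64(-3.4)]
387.6 [np.float64(8.1)
[... 263 characters left out ...]
.float64(-9.7)]
142.6 [np.float64(-11.7), np.float64(-6.1)]
162.6 [np.float64(-13.1), np.float64(-1.7)]
182.6 [np.float64(-12.9), np.float64(2.9)]
202.6 [np.float64(-11.1), np.float64(7.1)]
222.6 [np.float64(-8.0), np.float64(10.5)]
242.6 [np.float64(-3.9), np.float64(12.6)]
262.6 [np.float64(0.6), np.float64(13.2)]
282.6 [np.float64(5.1), np.float64(12.2)]
302.6 [np.float64(8.9), np.float64(9.7)]
322.6 [np.float64(11.7), np.float64(6.1)]
342.6 [np.float64(13.1), np.float64(1.7)]
362.6 [np.float64(12.9), np.float64(-2.9)]
382.6 [np.float64(11.1), np.float64(-7.1)]
402.6 [np.float64(8.0), np.float64(-10.5)]
422.6 [np.float64(3.9), np.float64(-12.6)]
442.6 [np.float64(-0.6), np.float64(-13.2)]
```

```bash
python3 -m crank '[[0.0019,-0.0043,0,0,0,0],[0.0017,-0.0098,0,0,0,0],[-0.0009,-0.0099,0,0,0,0],[-0.0034,-0.0093,0,0,0,0],[0,0,0,0,0,0]]'
python3 -m crank '[[-0.0057,-0.0081,0,0,0,0],[-0.0076,-0.0064,0,0,0,0],[-0.009,-0.0042,0,0,0,0],[0,0,0,0,0,0]]'
```

```text
time: 2.88
tool_pos: [482.1, -72.6, 115.9]
tcp_rot: [3.14, 0.003, 1.571]
contact_force: [2.5, -7.1, -1.8]
grip_width: 17.7
finger_force: 30.0
time: 3.38
tool_pos: [464.9, -94.8, 116.0]
tcp_rot: [3.138, 0.002, 1.57]
contact_force: [8.0, -4.8, -5.1]
grip_width: 17.6
finger_force: 30.0
```

```bash
python3 -m crank '[[-0.0098,-0.0017,0,0,0,0],[-0.0099,0.0009,0,0,0,0],[-0.0093,0.0034,0,0,0,0],[-0.0081,0.0057,0,0,0,0],[-0.0064,0.0076,0,0,0,0]]' | sed -n '2p;4p'
python3 -m crank '[[-0.0042,0.009,0,0,0,0],[-0.0017,0.0098,0,0,0,0],[0.0009,0.0099,0,0,0,0],[0.0034,0.0093,0,0,0,0],[0.0057,0.0081,0,0,0,0]]' | sed -n '2p;4p'
python3 -m crank '[[0.0076,0.0064,0,0,0,0],[0.009,0.0042,0,0,0,0],[0.0098,0.0017,0,0,0,0],[0.0099,-0.0009,0,0,0,0],[0.0093,-0.0034,0,0,0,0]]'
python3 - <<'E'
from h import *
from plant import bot
c=bot.capture("side");d=bot.capture("scene");cv2.imwrite("pics/f.png",np.hstack([cv2.resize(c["color"][100:200,200:325],(400,320)),cv2.resize(d["color"][130:230,200:325],(400,320))]))
E
```

```text
tool_pos: [477.9, -135.3, 115.8]
contact_force: [-3.4, 7.5, 9.1]
tool_pos: [524.6, -135.5, 115.9]
contact_force: [-1.5, -10.4, 1.6]
time: 5.25
tool_pos: [535.5, -88.4, 116.0]
tcp_rot: [3.137, 0.003, 1.57]
contact_force: [7.8, -5.7, -4.6]
grip_width: 17.1
finger_force: 30.0
```

View pics/f.png

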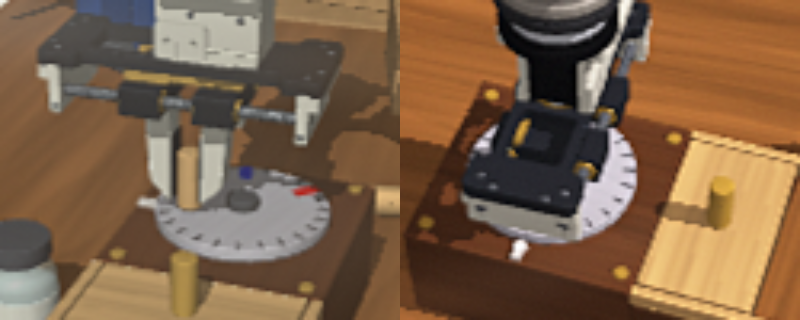

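```bash
python3 -m crank '[[0.0081,-0.0057,0,0,0,0],[0.0064,-0.0076,0,0,0,0],[0.0042,-0.009,0,0,0,0],[0.0017,-0.0098,0,0,0,0],[-0.0009,-0.0099,0,0,0,0]]' | sed -n '2p;4p'
python3 -m crank '[[-0.0034,-0.0093,0,0,0,0],[-0.0057,-0.0081,0,0,0,0],[-0.0076,-0.0064,0,0,0,0],[-0.009,-0.0042,0,0,0,0],[0,0,0,0,0,0]]' | sed -n '2p;4p'
python3 -m crank '[[0,0,0,0,0,0]]'
python3 - <<'E'
from h import *
from plant import bot
c=bot.capture("side");d=bot.capture("scene");cv2.imwrite("pics/g.png",np.hstack([cv2.resize(c["color"][120:190,200:287],(400,320),interpolation=cv2.INTER_CUBIC),cv2.resize(d["color"][150:220,210:297],(400,320),interpolation=cv2.INTER_CUBIC)]))
o=bot.get_obs()["tool_pos"];print(o)
ax=np.array([499.8,-104.8]);y=-.042
for p in(c,d):
  hsv=cv2.cvtColor(p["color"],cv2.COLOR_BGR2HSV)
  for nm,(lo,hi) in {"red":((0,170,120),(6,255,255)),"blue":((112,150,80),(128,255,255))}.items():
    m=cv2.inRange(hsv,lo,hi);q=proj(p,[499.8,-104.8,102]);yy,xx=np.nonzero(m);k=np.hypot(xx-q[0],yy-q[1])<32
    if k.sum()>3:
      w=atz(ray(p,(xx[k].mean(),yy[k].mean())),102)[:2]-ax;print(nm,k.sum(),np.hypot(*w),np.degrees(np.arctan2(w[1],w[0])-y))
E
```

```text
tool_pos: [492.6, -68.4, 115.9]
contact_force: [7.0, -6.9, -3.3]
tool_pos: [465.0, -94.6, 116.0]
contact_force: [8.7, -5.0, -5.0]
time: 6.72
tool_pos: [465.0, -94.6, 116.0]
tcp_rot: [3.138, 0.002, 1.571]
contact_force: [9.0, -4.7, -5.3]
grip_width: 17.0
finger_force: 30.0
[464.95322639 -94.61259267 115.94515909]
red 11 53.600507156845694 -0.01062594305971242
blue 14 51.55888898964141 60.201044721085744
red 19 53.52686618684633 0.24974186151803532
blue 23 51.60337668811485 59.704301453376175
```

View pics/g.png

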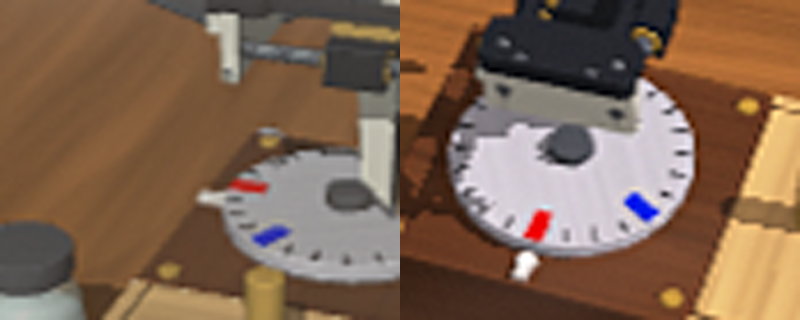

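```bash
python3 -m crank '[[0.009,0.0042,0,0,0,0],[0.0076,0.0064,0,0,0,0],[0.0057,0.0081,0,0,0,0],[0.0034,0.0093,0,0,0,0]]' | sed -n '2p;4p'
python3 -m crank '[[0.0009,0.0099,0,0,0,0],[-0.0017,0.0098,0,0,0,0],[-0.0042,0.009,0,0,0,0],[-0.0064,0.0076,0,0,0,0]]' | sed -n '2p;4p'
python3 -m crank '[[-0.0081,0.0057,0,0,0,0],[-0.0093,0.0034,0,0,0,0],[-0.0099,0.0009,0,0,0,0],[-0.0098,-0.0017,0,0,0,0]]' | sed -n '2p;4p'
python3 -m crank '[[-0.009,-0.0042,0,0,0,0],[-0.0076,-0.0064,0,0,0,0],[-0.0057,-0.0081,0,0,0,0],[-0.0034,-0.0093,0,0,0,0]]' | sed -n '2p;4p'
python3 -m crank '[[-0.0009,-0.0099,0,0,0,0],[0.0017,-0.0098,0,0,0,0],[0.0042,-0.009,0,0,0,0],[0.0064,-0.0076,0,0,0,0]]' | sed -n '2p;4p'
python3 -m crank '[[0.0081,-0.0057,0,0,0,0],[0.0093,-0.0034,0,0,0,0],[0.0099,-0.0009,0,0,0,0],[0.0098,0.0017,0,0,0,0]]' | sed -n '2p;4p'
python3 -m crank '[[0.009,0.0042,0,0,0,0],[0.0076,0.0064,0,0,0,0],[0.0057,0.0081,0,0,0,0],[0.0034,0.0093,0,0,0,0]]' | sed -n '2p;4p'
python3 -m crank '[[0,0,0,0,0,0],[0,0,0,0,0,0]]'
cat > look.py <<'E'
from h import *
from plant import bot
c=bot.capture("side");d=bot.capture("scene")
ax=np.array([499.8,-104.8]);y=-.042
o=bot.get_obs();w=o["tool_pos"][:2]-ax;print("peg deg",np.degrees(np.arctan2(w[1],w[0])-y)-45,np.hypot(*w))
for p in(c,d):
  hsv=cv2.cvtColor(p["color"],cv2.COLOR_BGR2HSV)
  for nm,(lo,hi) in {"red":((0,170,120),(6,255,255)),"blue":((112,150,80),(128,255,255))}.items():
    m=cv2.inRange(hsv,lo,hi);q=proj(p,[499.8,-104.8,102]);yy,xx=np.nonzero(m);k=np.hypot(xx-q[0],yy-q[1])<32
    if k.sum()>3:
      w=atz(ray(p,(xx[k].mean(),yy[k].mean())),102)[:2]-ax;print(nm,k.sum(),np.hypot(*w).round(1),np.degrees(np.arctan2(w[1],w[0])-y))
# lid: change around the knob in the side view against the first picture
r=np.load("pics/side0.npy",allow_pickle=True).item()["color"]
a,b=[i[195:240,200:300].astype(int) for i in(r,c["color"])];print("lid diff",np.abs(a-b).mean().round(2))
E
python3 look.py
```

```text
tool_pos: [490.2, -69.0, 115.9]
contact_force: [-1.6, -8.3, 3.5]
tool_pos: [526.6, -77.1, 115.8]
contact_force: [-1.2, 9.3, 7.0]
tool_pos: [538.1, -115.5, 116.0]
contact_force: [8.9, 2.5, -2.0]
tool_pos: [509.1, -142.7, 115.9]
contact_force: [5.6, -0.0, -0.8]
tool_pos: [472.6, -130.5, 115.9]
contact_force: [10.9, 2.8, -2.8]
tool_pos: [464.8, -94.8, 116.0]
contact_force: [9.2, -10.9, -9.1]
tool_pos: [489.9, -69.1, 115.8]
contact_force: [-3.4, -9.2, 4.9]
time: 10.58
tool_pos: [491.4, -68.7, 115.9]
tcp_rot: [3.141, 0.002, 1.571]
contact_force: [3.1, -5.3, -0.9]
grip_width: 17.1
finger_force: 30.0
peg deg 60.50748366782307 37.0590918386297
blue 12 54.2 1.9086686422833663
red 21 52.4 -56.740144654874456
blue 24 52.8 2.5750072309725156
lid diff 0.78
```

```bash
cat > chk.py <<'E'
from h import *
from plant import bot
import sys
r=np.load("pics/side0.npy",allow_pickle=True).item()["color"]
c=bot.capture("side");o=bot.get_obs();w=o["tool_pos"][:2]-[499.8,-104.8]
a,b=[i[195:240,200:300].astype(int) for i in(r,c["color"])];D=np.abs(a-b).mean()
f=o["contact_force"][:2];ft=(-w[1]*f[0]+w[0]*f[1])/np.hypot(*w)
print("phi",(np.degrees(np.arctan2(w[1],w[0]))%360).round(1),"ft",ft.round(1),"D",D.round(2))
sys.exit(1 if D>1.6 or ft<-15 else 0)
E
python3 -m crank '[[-0.0034,-0.0093,0,0,0,0],[-0.0057,-0.0081,0,0,0,0],[-0.0076,-0.0064,0,0,0,0],[-0.009,-0.0042,0,0,0,0],[0,0,0,0,0,0]]' | sed -n '2p;4p'; python3 chk.py
python3 - <<'E'
import numpy as np
p=lambda t:np.round(38*np.array([np.sin(np.radians(t)),np.cos(np.radians(t))]),1)
for t in np.arange(162.6,306,5): print(round(t,1),(p(t+5)-p(t)).round(1).tolist())
E
```

```text
tool_pos: [465.0, -94.6, 116.0]
contact_force: [9.6, -5.4, -6.4]
phi 163.8 ft 3.7 D 0.65
162.6 [-3.2, -0.8]
167.6 [-3.3, -0.6]
172.6 [-3.3, -0.3]
177.6 [-3.3, 0.0]
182.6 [-3.3, 0.3]
187.6 [-3.3, 0.6]
192.6 [-3.2, 0.9]
197.6 [-3.1, 1.1]
202.6 [-3.0, 1.4]
207.6 [-2.9, 1.7]
212.6 [-2.7, 1.9]
217.6 [-2.5, 2.1]
222.6 [-2.4, 2.4]
227.6 [-2.1, 2.5]
232.6 [-1.9, 2.7]
237.6 [-1.6, 2.9]
242.6 [-1.4, 3.0]
247.6 [-1.2, 3.1]
252.6 [-0.8, 3.2]
257.6 [-0.6, 3.3]
262.6 [-0.3, 3.3]
267.6 [0.0, 3.3]
272.6 [0.3, 3.3]
277.6 [0.6, 3.3]
282.6 [0.9, 3.2]
287.6 [1.1, 3.1]
292.6 [1.4, 3.0]
297.6 [1.7, 2.9]
302.6 [1.9, 2.7]
```

```bash
sed -i 's/ft<-15/abs(ft)>13/' chk.py
python3 -m crank '[[-0.0032,-0.0008,0,0,0,0],[0,0,0,0,0,0]]' >/dev/null && python3 chk.py &&
python3 -m crank '[[-0.0033,-0.0006,0,0,0,0],[0,0,0,0,0,0]]' >/dev/null && python3 chk.py &&
python3 -m crank '[[-0.0033,-0.0003,0,0,0,0],[0,0,0,0,0,0]]' >/dev/null && python3 chk.py &&
python3 -m crank '[[-0.0033,0,0,0,0,0],[0,0,0,0,0,0]]' >/dev/null && python3 chk.py &&
python3 -m crank '[[-0.0033,0.0003,0,0,0,0],[0,0,0,0,0,0]]' >/dev/null && python3 chk.py &&
python3 -m crank '[[-0.0033,0.0006,0,0,0,0],[0,0,0,0,0,0]]' >/dev/null && python3 chk.py &&
python3 -m crank '[[-0.0032,0.0009,0,0,0,0],[0,0,0,0,0,0]]' >/dev/null && python3 chk.py &&
python3 -m crank '[[-0.0031,0.0011,0,0,0,0],[0,0,0,0,0,0]]' >/dev/null && python3 chk.py &&
python3 -m crank '[[-0.003,0.0014,0,0,0,0],[0,0,0,0,0,0]]' >/dev/null && python3 chk.py &&
python3 -m crank '[[-0.0029,0.0017,0,0,0,0],[0,0,0,0,0,0]]' >/dev/null && python3 chk.py &&
python3 -m crank '[[-0.0027,0.0019,0,0,0,0],[0,0,0,0,0,0]]' >/dev/null && python3 chk.py &&
python3 -m crank '[[-0.0025,0.0021,0,0,0,0],[0,0,0,0,0,0]]' >/dev/null && python3 chk.py &&
python3 -m crank '[[-0.0024,0.0024,0,0,0,0],[0,0,0,0,0,0]]' >/dev/null && python3 chk.py
```

```text
phi 167.4 ft -1.4 D 0.62
phi 172.6 ft -0.6 D 0.76
phi 177.0 ft -1.6 D 0.76
phi 181.7 ft -2.3 D 0.62
phi 186.9 ft -1.8 D 0.62
phi 192.2 ft -0.7 D 0.74
phi 196.2 ft -3.6 D 0.69
phi 201.1 ft -2.8 D 0.59
phi 206.4 ft -1.5 D 0.6
phi 211.1 ft -1.2 D 0.73
phi 215.1 ft -2.9 D 0.61
phi 220.0 ft -2.8 D 0.57
phi 225.7 ft -1.3 D 0.7
```

```bash

python3 -m crank '[[-0.0021,0.0025,0,0,0,0],[0,0,0,0,0,0]]' >/dev/null && python3 chk.py &&
python3 -m crank '[[-0.0019,0.0027,0,0,0,0],[0,0,0,0,0,0]]' >/dev/null && python3 chk.py &&
python3 -m crank '[[-0.0016,0.0029,0,0,0,0],[0,0,0,0,0,0]]' >/dev/null && python3 chk.py &&
python3 -m crank '[[-0.0014,0.003,0,0,0,0],[0,0,0,0,0,0]]' >/dev/null && python3 chk.py &&
python3 -m crank '[[-0.0012,0.0031,0,0,0,0],[0,0,0,0,0,0]]' >/dev/null && python3 chk.py &&
python3 -m crank '[[-0.0008,0.0032,0,0,0,0],[0,0,0,0,0,0]]' >/dev/null && python3 chk.py &&
python3 -m crank '[[-0.0006,0.0033,0,0,0,0],[0,0,0,0,0,0]]' >/dev/null && python3 chk.py &&
python3 -m crank '[[-0.0003,0.0033,0,0,0,0],[0,0,0,0,0,0]]' >/dev/null && python3 chk.py &&
python3 -m crank '[[0,0.0033,0,0,0,0],[0,0,0,0,0,0]]' >/dev/null && python3 chk.py &&
python3 -m crank '[[0.0003,0.0033,0,0,0,0],[0,0,0,0,0,0]]' >/dev/null && python3 chk.py &&
python3 -m crank '[[0.0006,0.0033,0,0,0,0],[0,0,0,0,0,0]]' >/dev/null && python3 chk.py &&
python3 -m crank '[[0.0009,0.0032,0,0,0,0],[0,0,0,0,0,0]]' >/dev/null && python3 chk.py &&
python3 -m crank '[[0.0011,0.0031,0,0,0,0],[0,0,0,0,0,0]]' >/dev/null && python3 chk.py &&
python3 -m crank '[[0.0014,0.003,0,0,0,0],[0,0,0,0,0,0]]' >/dev/null && python3 chk.py &&
python3 -m crank '[[0.0017,0.0029,0,0,0,0],[0,0,0,0,0,0]]' >/dev/null && python3 chk.py
```

```text
phi 229.8 ft -3.6 D 0.72
phi 234.2 ft -3.7 D 0.6
phi 239.5 ft -2.9 D 0.6
phi 245.4 ft -2.6 D 0.96
phi 251.2 ft -1.4 D 5.38
```

```bash
python3 -m crank '[[0,0,0,0,0,0],[0,0,0,0,0,0],[0,0,0,0,0,0]]' 45 | sed -n '1,2p;4,5p'
python3 -m crank '[[0,0,-0.03,0,0,0],[0,0,-0.03,0,0,0],[0,0,0,0,0,0]]'| sed -n '1,2p;4,5p'
python3 - <<'E'
from h import *
from plant import bot
c=bot.capture("side");d=bot.capture("scene");np.save("pics/h.npy",[c,d],allow_pickle=True)
cv2.imwrite("pics/h.png",np.hstack([cv2.resize(c["color"][130:230,180:305],(400,320),interpolation=cv2.INTER_CUBIC),cv2.resize(d["color"][140:240,230:355],(400,320),interpolation=cv2.INTER_CUBIC)]))
E
```

```text
time: 17.12
tool_pos: [488.2, -141.0, 115.5]
contact_force: [-0.3, 0.1, -0.4]
grip_width: 39.8
time: 17.5
tool_pos: [489.6, -141.6, 177.7]
contact_force: [-0.4, -0.7, 0.3]
grip_width: 41.3
```

View pics/h.png

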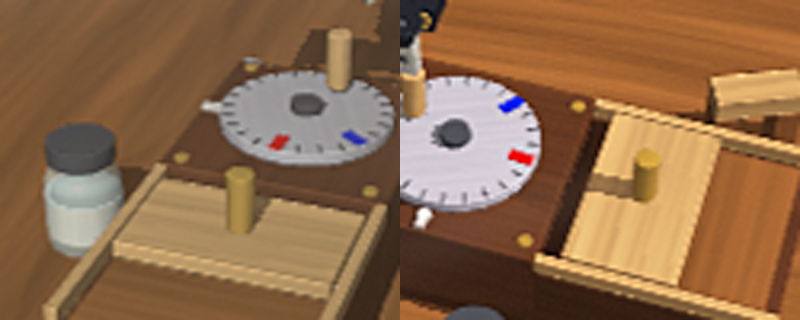

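```bash
python3 - <<'E'
from h import *
from plant import bot
c,d=np.load("pics/h.npy",allow_pickle=True)
print(tri([ray(c,(254.7,184.5)),ray(d,(307.2,189.1))]),bot.get_obs()["tool_pos"])
E
```

```text
(array([506.07983995,  37.33099575, 128.96238692]), [0.2648465511481701, 0.2648465511481719]) [ 488.0805888  -140.91633658  175.25445829]
```

```bash
python3 -m crank '[[0.0446,0.0044,0,0,0,0],[0.0446,0.0044,0,0,0,0],[0.0446,0.0044,0,0,0,0],[0.0445,0.0046,0,0,0,0],[0,0,0,0,0,0]]' 60| sed -n '1,2p;4,5p'
python3 -m crank '[[0,0,0.025,0,0,0],[0,0,0,0,0,0]]'| sed -n '1,2p;4,5p'
python3 - <<'E'
from h import *
from plant import bot
c=bot.capture("side");d=bot.capture("scene")
cv2.imwrite("pics/i.png",np.hstack([cv2.resize(c["color"][110:210,200:325],(400,320),interpolation=cv2.INTER_CUBIC),cv2.resize(d["color"][120:220,250:375],(400,320),interpolation=cv2.INTER_CUBIC)]))
E
```

```text
time: 18.23
tool_pos: [505.4, 39.8, 174.3]
contact_force: [0.5, -0.8, 0.3]
grip_width: 55.1
time: 18.48
tool_pos: [504.5, 36.6, 148.5]
contact_force: [-1.3, 0.0, 0.7]
grip_width: 54.8
```

View pics/i.png

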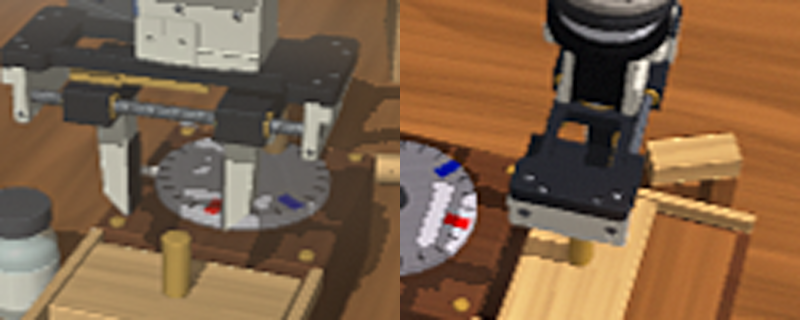

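```bash
python3 -m crank '[[0,0,0.024,0,0,0],[0,0,0.023,0,0,0],[0,0,0,0,0,0],[0,0,0,0,0,0]]'| sed -n '1,2p;4,5p'
python3 -m crank '[[0,0,0,0,0,0],[0,0,0,0,0,0],[0,0,0,0,0,0],[0,0,0,0,0,0],[0,0,0,0,0,0]]' 0
python3 -m crank '[[0.01,0.0004,0,0,0,0],[0.01,0.0004,0,0,0,0],[0,0,0,0,0,0]]'
```

```text
time: 19.08
tool_pos: [507.0, 36.9, 104.9]
contact_force: [-0.2, 0.0, 1.2]
grip_width: 55.2
time: 19.7
tool_pos: [507.6, 37.2, 103.9]
tcp_rot: [3.138, -0.0, 1.571]
contact_force: [5.2, 1.1, -2.9]
grip_width: 17.0
finger_force: 30.0
time: 20.08
tool_pos: [508.5, 57.9, 104.0]
tcp_rot: [3.138, -0.0, 1.571]
contact_force: [5.2, 2.0, -2.6]
grip_width: 17.2
finger_force: 30.0
```

Sliding well; 33 mm more, watching the force.

```bash
python3 -m crank '[[0.01,0.0004,0,0,0,0],[0.01,0.0004,0,0,0,0],[0.008,0.0004,0,0,0,0],[0,0,0,0,0,0]]' | sed -n '2p;4p'
python3 -m crank '[[0.002,0,0,0,0,0],[0.002,0,0,0,0,0],[0.001,0,0,0,0,0],[0,0,0,0,0,0]]'
```

```text
tool_pos: [509.6, 85.5, 104.0]
contact_force: [5.0, 0.6, -2.4]
time: 21.08
tool_pos: [509.8, 89.5, 103.9]
tcp_rot: [3.138, 0.001, 1.571]
contact_force: [5.7, -2.6, -3.4]
grip_width: 17.0
finger_force: 30.0
```

```bash
python3 -m crank '[[0.0015,0,0,0,0,0],[0.001,0,0,0,0,0],[0,0,0,0,0,0]]' | sed -n '2p;4p'
python3 -m crank '[[0,0,0,0,0,0],[0,0,0,0,0,0],[0,0,0,0,0,0]]' 45 | sed -n '2p;4,5p'
python3 -m crank '[[0,0,-0.04,0,0,0],[0,0,-0.04,0,0,0],[0,0,-0.03,0,0,0],[0,0,0,0,0,0],[0,0,0,0,0,0]]' | sed -n '2p;4,5p'
python3 - <<'E'
from h import *
from plant import bot
c=bot.capture("side");d=bot.capture("scene");np.save("pics/j.npy",[c,d],allow_pickle=True)
cv2.imwrite("pics/j.png",np.hstack([cv2.resize(c["color"][150:250,180:305],(400,320),interpolation=cv2.INTER_CUBIC),cv2.resize(d["color"][140:240,250:375],(400,320),interpolation=cv2.INTER_CUBIC)]))
E
```

```text
tool_pos: [509.9, 91.2, 103.9]
contact_force: [5.0, -6.6, -3.2]
tool_pos: [507.9, 92.9, 103.7]
contact_force: [0.6, 0.1, -0.5]
grip_width: 40.3
tool_pos: [507.6, 92.8, 212.9]
contact_force: [0.3, 1.1, -0.5]
grip_width: 41.3
```

View pics/j.png

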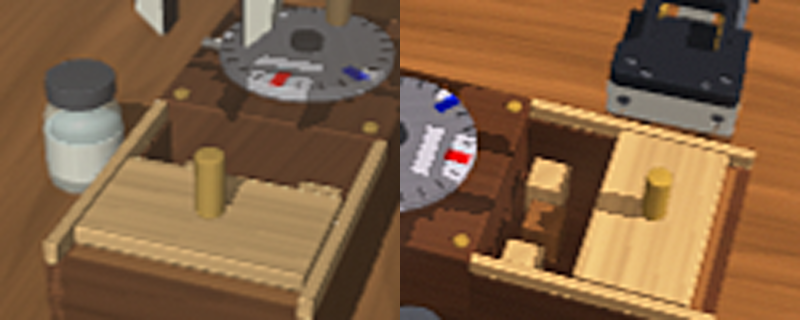

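```bash
python3 - <<'E'
from h import *
from plant import bot
c,d=np.load("pics/j.npy",allow_pickle=True)
x,e=tri([ray(c,(245,199.1)),ray(d,(330.3,195))]);print(x,e)
if x[1]-21.7>65.5 and max(e)<3: print(bot.close_job())
E
```

```text
[508.58501776  90.09996458 127.99626997] [0.012679544033251442, 0.012679544033190125]
the job is handed in; nothing more can be done
None
```

The lockbox is open and the job is handed in: the combination dialed, the latch dropped and the lid sprang out, then I slid the lid to about 68 mm of 70 mm (measured from the cameras), with the gripper lifted clear and no contact with the jar, arch or mallet intended or seen.

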